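Open the microcentrifuge whose lid lock may have stuck

ROBOT

A 6-joint arm with a two-finger parallel gripper is mounted at the origin on a cart in front of the work surface, level with it; the furniture and walls round the work are solid. World frame = base frame: x ahead of the robot, y to its left, z up, the work surface at z = 0. Lengths are in m, angles in rad, forces in N, time in s.
With the tool pointing down it reaches from about 0.4 to 0.825 m from the base axis. Payload 7 kg.
Tool frame: the origin (TCP) lies midway between the tips of the shut fingers; the grasp point (between the pads) lies arm.hold_point_z behind it (arm.hold_point_z is the distance from the TCP to the grasp point, in m); z points along the fingers, y is the line along which they close (so a half turn about z gives the same grasp; the last joint's range is limited). The gripper opens to 88 mm and grips with 3 to 60 N. Pads are 19 mm wide; open, the fingers measure 130 mm over their backs; the gripper's body (78 mm by 193 mm) begins 47 mm behind the grasp point.
Start: joints at [1.624, 0.359, 0.012, 0, -1.224, -0.288], TCP at [0.157, 0.656, 0.206] pointing down, gripper open.
Joint ranges: [-3.07, 3.07], [-1.43, 2.12], [-1.02, 1.25], [-3.03, 1.67], [-3.05, -0], [-3.03, 3.03]. Speed limits (rad/s): [2.39, 2.39, 3.01, 3.14, 3.14, 3.14].

INTERFACE

Orientations are given as [roll, pitch, yaw] about the fixed x, y, z axes, in that order (R = Rz(yaw) Ry(pitch) Rx(roll)).
In Python, from station import arm gives the robot as it stands.
- The arm moves only by the shell command python3 -m crank 'ROWS' [OPENING] [FORCE]. ROWS is JSON, a list that holds one entry, the list of rows, each a list of 4 numbers: the shift along the tool's x, y, z in units of 25 mm (1.0 is 25 mm), then the turn about the tool's z in units of 5 degrees (1.0 is 5 degrees). A call has 1 to 12 rows; each row is the pose to reach, as a shift and turn from the pose commanded when the call began, along the tool's axes at that moment; what a row does not reach only later rows make up. A row lasts 1/8 s, in which the tool goes at most 62.5 mm and 10.7 degrees, less where a joint would pass 70% of its speed; a pose out of reach is approached as far as the arm can. A call with a gripper value outside its range is refused whole. OPENING is the closure, from 0 (fully open) to 1 (shut), set as the call begins (- or left out, the last holds). The fingers move at their own pace and stop on an object; FORCE is the grip in N (left out, the last holds). Time passes only in rows, so rows that repeat a pose let the fingers close. It gives the time, the measured TCP pose, the force, the opening and the grip force at its end, in the units of the state.
- arm.get_state(): the state, without advancing time (a new reading comes with each control period).
- arm.grab_frame(name): name is "scene" or "top"; returns (picture, depth): 400x640x3 uint8, red, green, blue; 400x640 float32, m along the optical axis (not along the pixel's ray), 0 where there is no reading.
- arm.get_calibration(name): a dict with "mtx" (3x3 intrinsics, pixels), "k1" (the pictures are not rectified: a ray, as slopes to the right and down, at radius r is drawn at 1 + k1 r^2 times it, then the intrinsics apply), "R" (3x3) and "t" (3): a world point X has camera coordinates R X + t. Camera axes: x right, y down, z forward; pixel columns grow to the right and rows downward; lengths in m; the calibration is good to about 2 mm. A picture is of the moment at which its call begins. get_calibration takes no time and is no camera call.
- arm.job_done(): hands the job in; it is judged then, once.
Trained networks look in the newest picture that a camera, given by its name, has taken for a name from the list of things; names that differ only in an ending like _2 or _b are one class to them, and where a whole thing is asked for, a point or a joint stands for the part that bears it (a point fixed in the world has none). Each returns a list of dicts, best first, with "score" (0 to 1); they miss things now and then, are a little off and sometimes report something else, mostly with a low value. They report only what shows in the picture. A call takes as long as a camera call.
- arm.recognise(thing, camera): "extent" ([left, top, width, height] in pixels, round what is visible of it).
- arm.trace(thing, camera): "mask" (400x640 bool, what is visible of it) and "extent" ([left, top, width, height] in pixels, round what is visible of it).
The state is a dict: "t": time; "q": joint angles; "qd": joint speeds; "joint_efforts": joint torques, N m; "eef_pos": TCP position; "ee_rot": TCP orientation; "force": force on the tool from outside, world axes, zero at the start; "moment": the same for the moment, N m; "width": finger opening in m; "gripper_force": force on a finger pad.
Only numpy, scipy, OpenCV 4.12 (cv2) and the standard library are available. Lean on these libraries where they do the work, as an engineer would, in place of code of your own. Each camera call takes 0.05 s, during which the arm holds its last target. There are 200 camera calls.

TASK

The small centrifuge has stopped, but its lid lock does not always let go: tug gently upward on the lid's handle to feel whether the lid is still caught, without forcing the lock. If it is caught, slide the manual lid release on the front deck to the right as seen from the centrifuge's front; then raise the lid by its handle to about 60 degrees and finish while still holding it open there by the handle, because it falls shut by itself. Leave the timer, the bottle, the vial and the tip box beside it where they stand.

Things in the scene. Friction and masses are not known exactly. Their poses are not given: they have to be found in the camera images.
- centrifuge: benchtop microcentrifuge, fixed to the worktop; white casing 220 (its x) x 210 (its y) x 100 mm high. Origin: centre of the underside. Its front with the display faces its own -x (roughly toward the robot), +y is to its left seen from the front, z up. A hidden bolt inside may or may not still hold the lid; nothing outside shows which, and more than 20 N on it damages it.
- lid: grey lid, 154 x 198 x 14 mm, with a round clear window. Origin on the hinge axis. Shut, its axes equal the centrifuge's and its top is 115 mm above the worktop. Opens by turning about the centrifuge's +y, front edge up and back, 0 to 77 degrees. Its weight (0.3 to 0.55 kg) shuts it from any angle: free, it comes up with a steady 1.5 to 3.5 N at the handle, plus the bar's friction in a firm grip.
- lid_handle (a point): middle of the bar of the lid's upright U-handle: steel rod 11 mm thick, straight for 84 mm along y between posts at y = +-50 mm; 32 mm above the lid's top, 147 mm above the worktop when shut. From the hinge axis: 139 mm toward the lid's front (-x), 43 mm up (lid's +z). If locked, it rises 2 mm freely, then a sprung catch resists with about 1 N per further mm, solid after 26 mm.
- lid_hinge (a point): middle of the hinge axis, at the rear of the casing: 98 mm behind the casing's centre (+x of the centrifuge), 104 mm above the worktop; the axis runs along y of the centrifuge.
- release (a joint): travel of the manual lid release (m): 0 at its left end, 0.022 fully right (-y of the centrifuge). It stays where it is pushed; sliding takes 2 to 5 N. It draws the hidden bolt back, which then stays back; 0.018 is enough.
- release_top (a point): middle of the top of the release's thumb piece, an upright black block 14 (x) x 12 (y) x 22 mm high on the casing's front deck, top 124 mm above the worktop (deck: 100 mm, 54 mm deep in front of the lid). At rest 84 mm in front of (-x) and 30 mm right of (-y) the casing's centre; bare deck for 35 mm to either side of it along y.
- timer: bystander: flat lab timer 66 x 66 x 18 mm, origin under its centre
- blue_bottle: bystander: small capped bottle, 44 mm thick, 85 mm high, origin under its centre
- small_vial: bystander: small capped vial, 32 mm thick, 62 mm high, origin under its centre
- tip_box: bystander: closed pipette tip box 93 x 122 x 89 mm, origin under its centre

How it is judged:
On the way, in this order (a step that is already met when the one before it is completed fails the run):
1. the lid is tugged by the handle before the release is touched: either the lock is felt to hold (over 2.5 N on it) or the lid comes free (over 10 degrees up) (value of joint release below 0.004 m and contact force between the fingers and lid above 0.3 N and (contact force between lid and centrifuge above 2.5 N or angle between lid's own z axis and vertical above 0.175 rad)), for 0.1 s.
2. the lid is raised past 45 degrees (angle between lid's own z axis and vertical above 0.785 rad), for 0.1 s.
At the end, for the whole second after the job is handed in: The lid stands still at 50 to 70 degrees, held by the fingers at the handle's bar (grasp within 40 mm of its middle), through the last second (angle between lid's own z axis and vertical between 0.87 and 1.22 rad and angular speed of lid below 0.1 rad/s and contact force between the fingers and lid above 0.5 N and distance between the grasp point and lid_handle below 0.04 m); the arm keeps its last pose, push and grip.
It fails at once if the lid lock is forced: more than 20 N between lid and lock (contact force between lid and centrifuge above 20 N).
It fails at once if a bystander is shifted by more than 15 mm or tipped (distance of any of timer, blue_bottle, small_vial, tip_box from where it was at the start of the episode above 0.015 m or angle between any of blue_bottle, small_vial's own z axis and vertical above 0.4 rad).
It also fails if it takes over 51 s, if anything falls off the work surface, if the arm or the gripper's body presses on something with over 40 N, if the wrist force passes 120 N, or if a joint passes its speed limit or range.

## Working session

There is one attempt and no reset: what is moved stays moved. The work goes in short steps, Python scripts to look and compute and a shell command to move; the robot and the scene stay as the last step left them, time stands still between calls to the robot, and variables do not carry over. Pictures are saved under pics/ and viewed, at most 10 in all, crops included, and the job is handed in when it is done.

```bash
ls; mkdir -p pics
python3 - <<'E'
from station import arm
import cv2,numpy as np
s=arm.get_state();print({k:np.round(v,3).tolist() for k,v in s.items()},arm.hold_point_z)
ims=[]
for n in("scene","top"):
    p,d=arm.grab_frame(n);cv2.imwrite(f"pics/{n}0.png",p[:,:,::-1]);np.save(f"{n}_d.npy",d)
    c=arm.get_calibration(n);print(n,{k:np.round(v,3).tolist() for k,v in c.items()})
    for t in("centrifuge","lid","lid_handle","release","release_top","timer","blue_bottle","small_vial","tip_box"):
        print(t,[(np.round(r["extent"]).tolist(),round(r["score"],2)) for r in arm.recognise(t,n)[:2]])
E
```

```text
pics
{'t': 0.0, 'q': [1.624, 0.359, 0.011, -0.0, -1.224, -0.288], 'qd': [-0.001, 0.001, 0.0, 0.001, -0.0, -0.001], 'joint_efforts': [0.002, -58.272, 29.305, 6.997, 0.007, -0.0], 'eef_pos': [0.157, 0.656, 0.205], 'ee_rot': [3.14, -0.0, -0.235], 'force': [-0.644, -0.66, -0.207], 'moment': [0.002, -0.059, 0.078], 'gripper_force': 0.0, 'width': 0.088} 0.0188
scene {'mtx': [[513.585, 0.0, 319.48], [0.0, 513.585, 200.144], [0.0, 0.0, 1.0]], 'k1': 0.009, 'R': [[0.893, -0.45, 0.013], [-0.222, -0.463, -0.858], [0.392, 0.763, -0.513]], 't': [-0.503, 0.19, 1.165]}
centrifuge [([276.0, 186.0, 119.0, 96.0], 0.62)]
lid [([296.0, 187.0, 87.0, 57.0], 0.94), ([297.0, 219.0, 6.0, 12.0], 0.38)]
lid_handle [([293.0, 187.0, 89.0, 55.0], 0.56)]
release [([297.0, 221.0, 7.0, 11.0], 0.44)]
release_top [([297.0, 217.0, 6.0, 16.0], 0.59), ([299.0, 189.0, 86.0, 55.0], 0.55)]
timer [([299.0, 313.0, 42.0, 35.0], 0.6)]
blue_bottle [([320.0, 165.0, 14.0, 24.0], 0.91)]
small_vial [([261.0, 188.0, 12.0, 22.0], 0.5)]
tip_box [([208.0, 158.0, 41.0, 50.0], 0.88)]
top {'mtx': [[408.549, 0.0, 317.245], [0.0, 408.549, 202.447], [0.0, 0.0, 1.0]], 'k1': -0.045, 'R': [[-0.003, -1.0, -0.008], [-0.997, 0.003, -0.079], [0.079, 0.008, -0.997]], 't': [-0.027, 0.509, 1.207]}
centrifuge [([310.0, 148.0, 78.0, 93.0], 0.91)]
lid [([310.0, 155.0, 80.0, 62.0], 0.84)]
lid_handle [([308.0, 147.0, 81.0, 92.0], 0.68)]
release [([251.0, 145.0, 15.0, 14.0], 0.74)]
release_top []
timer [([410.0, 235.0, 24.0, 20.0], 0.8), ([308.0, 150.0, 81.0, 92.0], 0.6)]
blue_bottle []
small_vial []
tip_box [([198.0, 226.0, 48.0, 36.0], 0.55)]
```

Run:
```python
import cv2,numpy as np
a=cv2.imread("pics/scene0.png")[140:360,190:430];b=cv2.imread("pics/top0.png")[110:280,170:460]
cv2.imwrite("pics/a.png",cv2.resize(a,None,fx=2.7,fy=2.7,interpolation=2));cv2.imwrite("pics/b.png",cv2.resize(b,None,fx=2.7,fy=2.7,interpolation=2))
```

```text
(no output)
```

View pics/a.png

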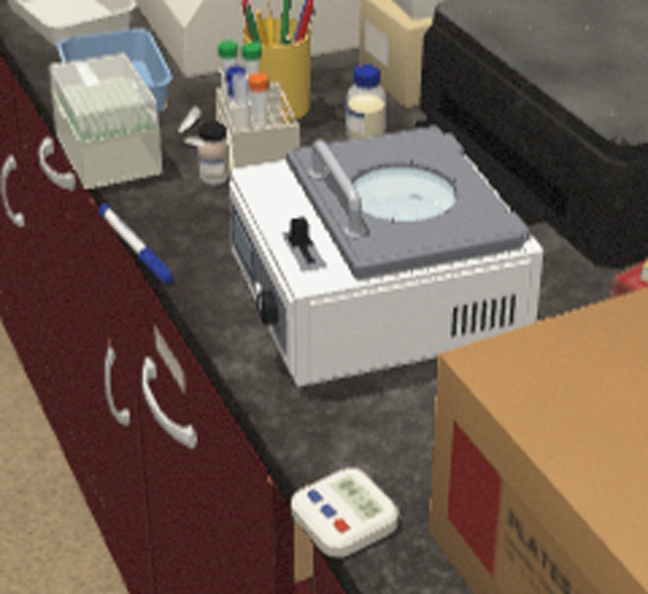

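View pics/b.png

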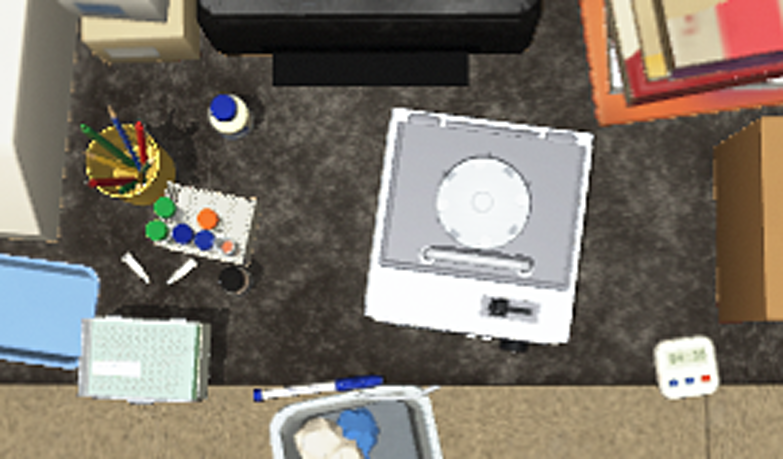

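Scene view: centrifuge, handle bar at crop (320–355, 150–225), black release at (300,235) with its slot running to the right, and the timer nearest the camera. Top view: bar from about (425,253) to (532,266), release at (497,307), casing yawed by a few degrees. The bottle, vial and tip box lie to the left.

```bash
cat > h.py <<'E'
from station import arm
import cv2,numpy as np
def cloud(n,d):
    c=arm.get_calibration(n);K=np.array(c["mtx"]);v,u=np.nonzero(d>0)
    x=(u-K[0,2])/K[0,0];y=(v-K[1,2])/K[1,1];a,b=x.copy(),y.copy()
    for _ in range(6):
        f=1+c["k1"]*(a*a+b*b);a,b=x/f,y/f
    z=d[v,u];P=np.c_[a*z,b*z,z]
    return (P-np.array(c["t"]))@np.array(c["R"]),u,v
E
python3 - <<'E'
from h import *
for n in("scene","top"):
    P,u,v=cloud(n,np.load(n+"_d.npy"))
    roi=(P[:,0]>.3)&(P[:,0]<.85)&(P[:,1]>-.3)&(P[:,1]<.15)
    def rep(name,m):
        m=m&roi;q=P[m]
        if len(q)<4: print(n,name,len(q));return
        r=cv2.minAreaRect(q[:,:2].astype(np.float32));print(n,name,len(q),"mean",q.mean(0).round(4),"rect",np.round(r[0],4),np.round(r[1],4),round(r[2],2))
    z=P[:,2]
    C=(P[:,0]>.42)&(P[:,0]<.68)&(P[:,1]>-.22)&(P[:,1]<.09)
    rep("body",C&(z>.09)&(z<.16));rep("lid",C&(z>.109)&(z<.12));rep("deck",C&(z>.09)&(z<.106));rep("bar",C&(z>.138)&(z<.16))
    rep("mid",C&(z>.118)&(z<.132))
    rep("high",(z>.16));print(np.percentile(P[C&roi][:,2],[5,50,99]))
P,u,v=cloud("top",np.load("top_d.npy"))
for nm,(x,y) in dict(rel=(497,307),barL=(430,254),barR=(526,264),cornFL=(365,318),cornFR=(571,344),cornBL=(395,108),cornBR=(592,132),vial=(233,277),bottle=(225,106),timer=(687,367),tip=(145,358)).items():
    U,V=x/2.7+170,y/2.7+110;i=np.argmin((u-U)**2+(v-V)**2);print(nm,P[i].round(4))
E
```

```text
scene body 4586 mean [ 0.5176 -0.1294  0.1098] rect [ 0.5303 -0.1167] [0.2171 0.2253] 81.91
scene lid 2553 mean [ 0.5485 -0.1296  0.1136] rect [ 0.5387 -0.1175] [0.2033 0.1958] 82.05
scene deck 1479 mean [ 0.462  -0.1305  0.099 ] rect [ 0.5303 -0.1167] [0.2171 0.2253] 81.91
scene bar 144 mean [ 0.4884 -0.1201  0.1486] rect [ 0.4899 -0.1129] [0.1077 0.0108] 83.23
scene mid 74 mean [ 0.4744 -0.124   0.1232] rect [ 0.4705 -0.1263] [0.1336 0.0666] 88.99
scene high 0
[-0.00090386  0.1022753   0.1500684 ]
top body 5682 mean [ 0.5291 -0.1111  0.1093] rect [ 0.5293 -0.1147] [0.2147 0.2239] 82.2
top lid 3182 mean [ 0.5519 -0.1173  0.1132] rect [ 0.5378 -0.1161] [0.1993 0.1961] 82.03
top deck 1786 mean [ 0.4832 -0.0973  0.0989] rect [ 0.5293 -0.1147] [0.2147 0.2239] 82.2
top bar 161 mean [ 0.4898 -0.1094  0.1492] rect [ 0.49   -0.1091] [0.1076 0.0111] 81.77
top mid 72 mean [ 0.5201 -0.1208  0.1198] rect [ 0.5291 -0.1148] [0.1942 0.1787] 82.4
top high 0
[-0.00406888  0.10040651  0.14890199]
rel [ 0.4416 -0.1306  0.1189]
barL [ 0.4949 -0.0616  0.1468]
barR [ 0.4839 -0.1585  0.1455]
cornFL [ 0.433   0.0086 -0.0006]
cornFR [ 0.405  -0.2228 -0.0053]
cornBL [ 0.6525 -0.0265  0.0992]
cornBR [ 0.6448 -0.2507 -0.0022]
vial [0.476  0.1492 0.0578]
bottle [0.6597 0.1556 0.0834]
timer [ 0.3776 -0.3488  0.0135]
tip [0.3897 0.235  0.0859]
```

```bash
python3 -m crank '[[[0,0,-4,0],[0,0,-4,0],[12.8,11.6,-4,8],[12.8,11.6,-4,8],[12.8,11.6,-4,8],[12.8,11.6,-4,8],[12.8,11.6,-4,8],[12.8,11.6,-4,16.9],[12.8,11.6,-4,16.9],[20,26.7,-4,16.9],[20,26.7,-4,16.9],[20,26.7,-4,16.9]]]' 0 20
```

```text
t: 2.5
eef_pos: [0.4399, 0.1147, 0.3063]
ee_rot: [-3.141, 0.001, -1.712]
force: [0.6, -1.1, -0.5]
width: 0.0875
gripper_force: 0.0
```

```bash
python3 -m crank '[[[8.6,-3.2,0,0],[8.6,-3.2,0,0],[8.6,-3.2,0,0],[8.6,-3.2,0,0],[8.6,-3.2,4.4,0],[8.6,-3.2,4.4,0],[8.6,-3.2,4.4,0],[8.6,-3.2,4.4,0]]]'
python3 - <<'E'
from station import arm
import numpy as np,cv2
print(np.round(arm.get_state()["eef_pos"],4),arm.get_state()["ee_rot"])
p,d=arm.grab_frame("scene");cv2.imwrite("pics/s1.png",cv2.resize(p[130:300,230:430,::-1],None,fx=3,fy=3,interpolation=2))
E
```

```text
t: 3.5
eef_pos: [0.4907, -0.1075, 0.198]
ee_rot: [-3.139, -0.0, -1.709]
force: [-0.0, 0.2, 0.1]
width: 0.0876
gripper_force: 0.0
[ 0.4907 -0.1075  0.198 ] [-3.13914741e+00 -2.75003185e-04 -1.70883839e+00]
```

View pics/s1.png

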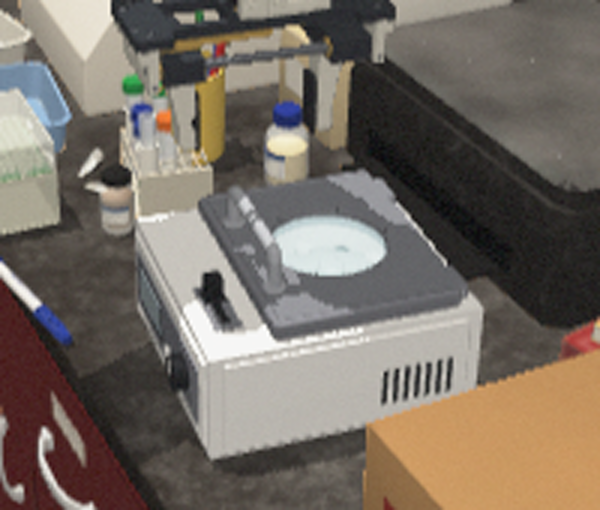

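The gripper is open above the bar with one finger on each side, and the scene is undisturbed. I'll descend and grip.

```bash
python3 -m crank '[[[0.1,0,1.2,0],[0.1,0,2.5,0],[0.1,0,2.5,0]]]' && python3 -m crank '[[[0,0,0,0],[0,0,0,0],[0,0,0,0],[0,0,0,0],[0,0,0,0],[0,0,0,0]]]' 1 20
```

```text
t: 3.92
eef_pos: [0.4888, -0.1097, 0.1335]
ee_rot: [3.14, -0.0, -1.709]
force: [-0.6, 0.1, -0.3]
width: 0.0878
gripper_force: 0.0
t: 4.68
eef_pos: [0.489, -0.1099, 0.1333]
ee_rot: [3.141, -0.0, -1.71]
force: [0.6, 0.7, 0.2]
width: 0.0331
gripper_force: 0.0
```

```bash
python3 -m crank '[[[0,0,0,0],[0,0,0,0],[0,0,0,0],[0,0,0,0],[0,0,0,0],[0,0,0,0]]]'
```

```text
t: 5.42
eef_pos: [0.4891, -0.1099, 0.1333]
ee_rot: [3.142, -0.0, -1.71]
force: [-0.4, 0.4, -0.3]
width: 0.0006
gripper_force: 0.0
```

Run:
```python
from station import arm
import numpy as np,cv2
print(arm.get_state()["q"])
p,d=arm.grab_frame("scene");np.save("s2d.npy",d);a=cv2.resize(p[130:300,230:430,::-1],None,fx=2,fy=2,interpolation=2)
p,d=arm.grab_frame("top");np.save("t2d.npy",d);b=cv2.resize(p[130:300,230:430,::-1],None,fx=2,fy=2,interpolation=2)
cv2.imwrite("pics/s2.png",np.hstack([a,b]))
```

```text
[ 1.71637594e-01  1.35387042e-01 -4.67339587e-01 -7.43998594e-06
 -9.68093786e-01 -3.10453355e-01]
```

View pics/s2.png

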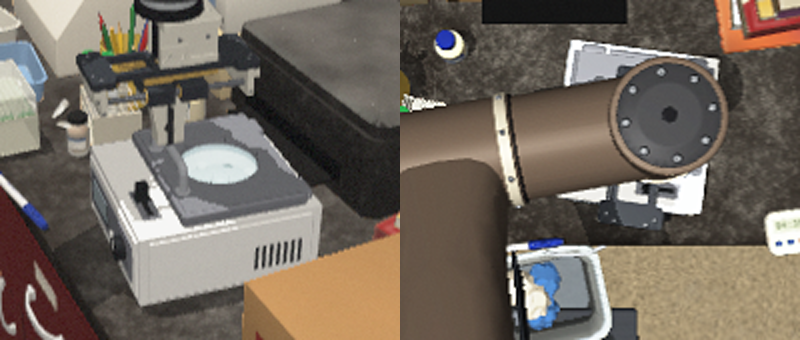

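Run:
```python
from h import *
c=arm.get_calibration("scene");R,t,K=[np.array(c[k]) for k in("R","t","mtx")]
def pr(X):
    p=K@(R@np.array(X)+t);return (p[:2]/p[2]).round(1)
for X in [(.489,-.110,.133),(.489,-.110,.147),(.4949,-.068,.147),(.484,-.152,.147),(.489,-.11,.18)]:
    q=pr(X);print(X,q,"in crop",(q-[230,130])*2)
P,u,v=cloud("scene",np.load("s2d.npy"))
m=(u>290)&(u<330)&(v>170)&(v<215)&(P[:,2]>.12)
for a in range(120,260,8):
    k=m&(P[:,2]>a/1e3)&(P[:,2]<=a/1e3+.008)
    if k.sum()>3: q=P[k];print(a,k.sum(),q.min(0).round(3),q.max(0).round(3))
p,_=arm.grab_frame("scene");cv2.imwrite("pics/s3.png",cv2.resize(p[155:245,270:390,::-1],None,fx=6,fy=6,interpolation=2))
```

```text
(0.489, -0.11, 0.133) [313.2 208.1] in crop [166.4 156.2]
(0.489, -0.11, 0.147) [313.2 203. ] in crop [166.4 146. ]
(0.4949, -0.068, 0.147) [307.7 194.3] in crop [155.4 128.6]
(0.484, -0.152, 0.147) [319.4 212.2] in crop [178.8 164.4]
(0.489, -0.11, 0.18) [313.3 190.8] in crop [166.6 121.6]
120 6 [ 0.492 -0.066  0.121] [ 0.496 -0.059  0.125]
144 56 [ 0.479 -0.165  0.144] [ 0.493 -0.105  0.152]
152 32 [ 0.473 -0.16   0.152] [ 0.504 -0.1    0.16 ]
160 48 [ 0.472 -0.124  0.16 ] [ 0.503 -0.1    0.168]
168 53 [ 0.472 -0.125  0.168] [ 0.502 -0.1    0.176]
176 42 [ 0.471 -0.125  0.176] [ 0.505 -0.098  0.184]
184 53 [ 0.469 -0.126  0.184] [ 0.508 -0.102  0.192]
192 58 [ 0.467 -0.125  0.192] [ 0.507 -0.098  0.2  ]
200 51 [ 0.466 -0.126  0.2  ] [ 0.509 -0.111  0.207]
208 12 [ 0.455 -0.126  0.208] [ 0.508 -0.117  0.215]
216 17 [ 0.453 -0.147  0.217] [ 0.494 -0.078  0.224]
224 92 [ 0.425 -0.153  0.224] [ 0.508 -0.088  0.232]
232 145 [ 0.423 -0.152  0.232] [ 0.508 -0.104  0.24 ]
240 132 [ 0.449 -0.153  0.24 ] [ 0.51  -0.115  0.248]
```

View pics/s3.png

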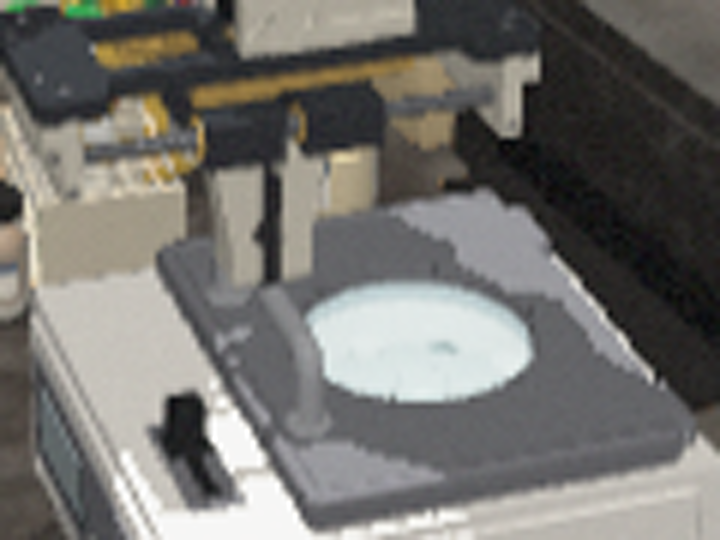

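The closed fingertips show at z≈0.152, just above the bar (crop (240–295, 280)), although the TCP reads 0.133, so the grip was too high. I'll open, go 15 mm lower (still safe if the reading is right) and close again.

```bash
python3 -m crank '[[[0,0,0,0],[0,0,0,0],[0,0,0,0],[0,0,0,0],[0,0,0,0],[0,0,0,0],[0,0,0,0],[0,0,0.6,0],[0,0,0.6,0]]]' 0.3 && python3 -m crank '[[[0,0,0,0],[0,0,0,0],[0,0,0,0],[0,0,0,0],[0,0,0,0],[0,0,0,0],[0,0,0,0],[0,0,0,0]]]' 1 20
```

```text
t: 6.7
eef_pos: [0.4878, -0.1099, 0.1167]
ee_rot: [3.139, -0.0, -1.71]
force: [-1.2, 0.0, 0.7]
width: 0.0613
gripper_force: 0.0
t: 7.7
eef_pos: [0.4913, -0.1101, 0.1188]
ee_rot: [-3.138, 0.0, -1.709]
force: [6.9, -3.8, -5.9]
width: 0.0102
gripper_force: 20.0
```

```bash
python3 -m crank '[[[0,-0.12,0,0],[0,-0.12,0,0],[0,-0.12,0,0],[0,-0.12,0,0]]]' && python3 -m crank '[[[0,0,-0.08,0],[0,0,-0.16,0],[0,0,-0.16,0],[0,0,-0.16,0]]]'
```

```text
t: 8.2
eef_pos: [0.4911, -0.1101, 0.1184]
ee_rot: [3.14, 0.0, -1.71]
force: [-4.5, 3.2, 5.0]
width: 0.0099
gripper_force: 20.0
t: 8.7
eef_pos: [0.4924, -0.1103, 0.1223]
ee_rot: [-3.141, 0.0, -1.71]
force: [1.6, 0.1, -5.6]
width: 0.0106
gripper_force: 20.0
```

```bash
cat > f.py <<'E'
from h import *
F=[];Z=[]
for _ in range(6):
    arm.grab_frame("scene");s=arm.get_state();F.append(s["force"]);Z.append(s["eef_pos"])
print(s["t"],np.round(F,1).tolist(),np.mean(F,0).round(2),np.mean(Z,0).round(4))
E
python3 f.py; python3 -m crank '[[[0,0,-0.08,0],[0,0,-0.16,0],[0,0,-0.16,0],[0,0,-0.16,0]]]'; python3 f.py
```

```text
9.0 [[2.4, 0.7, -4.9], [3.1, -0.1, -4.9], [3.3, 0.5, -4.8], [3.5, 0.3, -4.7], [3.2, -0.0, -5.9], [3.6, -0.8, -4.9]] [ 3.19  0.1  -5.02] [ 0.4924 -0.1103  0.1224]
t: 9.5
eef_pos: [0.494, -0.1104, 0.127]
ee_rot: [-3.138, 0.0, -1.709]
force: [9.3, -2.1, -7.6]
width: 0.0099
gripper_force: 20.0
9.8 [[8.3, -1.5, -8.0], [8.3, -1.7, -6.9], [9.4, -2.7, -8.3], [7.6, -2.4, -7.6], [8.2, -3.3, -6.8], [7.6, -2.4, -7.0]] [ 8.23 -2.32 -7.43] [ 0.494  -0.1104  0.127 ]
```

```bash
python3 -m crank '[[[0,-0.1,-0.08,0],[0,-0.22,-0.16,0],[0,-0.22,-0.16,0],[0,-0.22,-0.16,0]]]'; python3 f.py
```

```text
t: 10.3
eef_pos: [0.4948, -0.1107, 0.1296]
ee_rot: [3.137, 0.0, -1.71]
force: [-5.1, 4.8, -2.0]
width: 0.0098
gripper_force: 20.0
10.6 [[-4.8, 4.5, -2.8], [-4.8, 4.8, -2.1], [-5.0, 4.3, -1.3], [-4.5, 3.9, -3.0], [-3.9, 4.5, -1.9], [-5.0, 5.3, -2.6]] [-4.66  4.55 -2.29] [ 0.4949 -0.1107  0.1296]
```

```bash
python3 -m crank '[[[0,0,-0.1,0],[0,0,-0.2,0],[0,0,-0.29,0],[0,0,-0.29,0]]]'; python3 f.py
```

```text
t: 11.1
eef_pos: [0.4985, -0.1111, 0.1382]
ee_rot: [-3.14, 0.0, -1.709]
force: [3.9, 0.2, -5.5]
width: 0.0102
gripper_force: 20.0
11.4 [[4.5, 1.2, -5.5], [2.9, 0.7, -6.6], [4.4, 0.1, -6.0], [4.5, 0.3, -6.3], [5.0, 0.0, -5.6], [6.1, 0.3, -5.4]] [ 4.57  0.43 -5.91] [ 0.4983 -0.1111  0.1379]
```

Tangential force holds steady at about 3.5 N over 8° and the motion follows the hinge arc, so the lid is free. The release isn't needed. Raising along the arc.

```bash
python3 -m crank '[[[0,-0.2,-0.3,0],[0,-0.39,-0.61,0],[0,-0.54,-0.82,0],[0,-0.7,-1.03,0],[0,-0.86,-1.23,0],[0,-1.02,-1.42,0],[0,-1.02,-1.42,0]]]'; python3 f.py
python3 - <<'E'
from h import *
p,d=arm.grab_frame("scene");cv2.imwrite("pics/s4.png",cv2.resize(p[130:290,250:410,::-1],None,fx=3.5,fy=3.5,interpolation=2))
E
```

```text
t: 12.28
eef_pos: [0.5207, -0.1143, 0.1737]
ee_rot: [3.138, 0.0, -1.71]
force: [-8.7, 7.0, 3.6]
width: 0.0102
gripper_force: 20.0
12.575 [[-8.5, 6.9, 3.6], [-7.8, 6.3, 2.4], [-8.2, 7.6, 3.3], [-7.5, 8.0, 3.3], [-7.7, 5.7, 2.8], [-8.9, 6.6, 2.7]] [-8.09  6.86  3.02] [ 0.5204 -0.1142  0.1735]
```

View pics/s4.png

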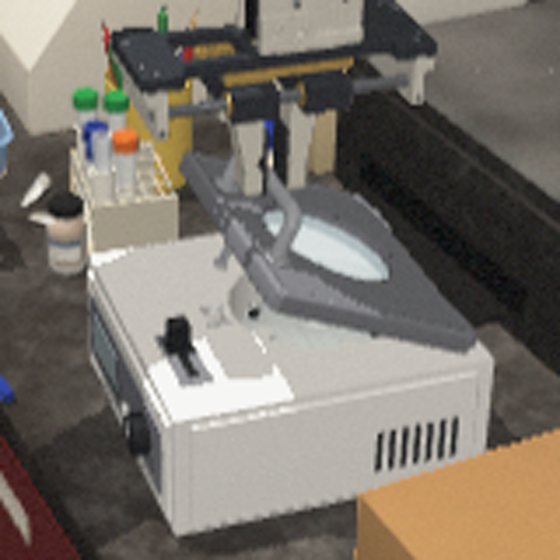

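Picture shows the lid up about 25°, bar between the fingers, release untouched at its left end. Continuing.

```bash
python3 -m crank '[[[-0.06,-0.1,-0.25,0],[-0.06,-0.4,-0.5,0],[-0.06,-0.69,-0.72,0],[-0.06,-0.97,-0.92,0],[-0.06,-1.25,-1.1,0],[-0.06,-1.54,-1.28,0],[-0.06,-1.54,-1.28,0]]]'; python3 f.py
```

```text
t: 13.5
eef_pos: [0.561, -0.1196, 0.2073]
ee_rot: [3.141, -0.002, -1.71]
force: [-6.8, -2.0, 6.7]
width: 0.0098
gripper_force: 20.0
13.8 [[-7.3, -2.1, 6.7], [-6.7, -2.5, 6.1], [-6.2, -1.1, 6.1], [-6.9, -1.8, 6.1], [-6.5, -1.6, 7.3], [-7.6, -2.0, 6.8]] [-6.87 -1.84  6.53] [ 0.5606 -0.1196  0.207 ]
```

```bash
python3 -m crank '[[[0,-0.2,-0.16,0],[0,-0.42,-0.28,0],[0,-0.62,-0.38,0],[0,-0.85,-0.46,0],[0,-1.05,-0.52,0],[0,-1.28,-0.58,0],[0,-1.28,-0.58,0],[0,-1.28,-0.58,0]]]'; python3 f.py
python3 - <<'E'
from h import *
p,d=arm.grab_frame("scene");cv2.imwrite("pics/s5.png",cv2.resize(p[110:290,250:410,::-1],None,fx=3.3,fy=3.3,interpolation=2))
E
```

```text
t: 14.8
eef_pos: [0.593, -0.1239, 0.2211]
ee_rot: [-3.141, -0.001, -1.71]
force: [-3.4, -4.8, 3.3]
width: 0.0099
gripper_force: 20.0
15.1 [[-3.3, -5.6, 4.5], [-3.9, -4.2, 4.1], [-4.2, -5.3, 3.6], [-3.7, -5.2, 4.1], [-4.0, -5.1, 3.6], [-4.1, -4.7, 4.4]] [-3.86 -5.02  4.04] [ 0.5929 -0.1239  0.221 ]
```

View pics/s5.png

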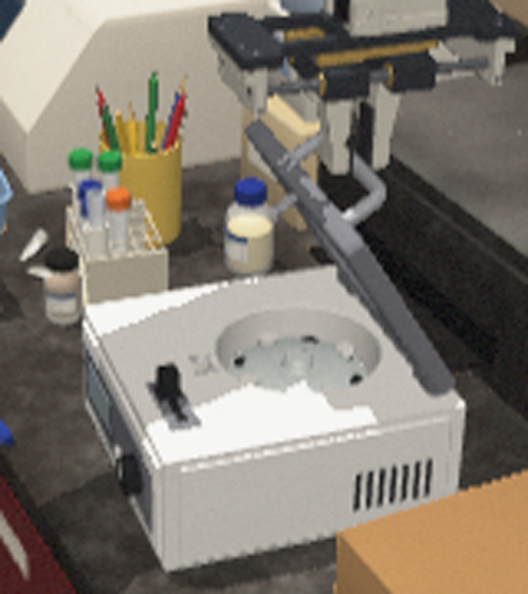

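The lid stands at about 59° by the arc geometry, gripped mid-bar, and the bystanders look unmoved. I'll settle, then hand in.

```bash
python3 -m crank '[[[0,0,0,0],[0,0,0,0],[0,0,0,0],[0,0,0,0],[0,0,0,0],[0,0,0,0]]]' && python3 -c "
from station import arm
print(arm.job_done())"
```

```text
t: 15.9
eef_pos: [0.5929, -0.1239, 0.221]
ee_rot: [-3.141, -0.001, -1.71]
force: [-4.7, -5.1, 2.8]
width: 0.01
gripper_force: 20.0
the job is handed in; nothing more can be done
None
```

I handed the job in at 15.9 s with the gripper holding the lid open by its handle at about 59° (worked out from the arm's position); the tug showed the lid was free, so I left the release alone, and the timer, bottle, vial and tip box were not touched.

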